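# Close the microscope objective case

## Task

Close up the microscope objective case: first push the upright yellow flap down until it lies flat over the objectives, and only then push the blue cover over until it is fully shut on the case. Nothing needs picking up; leave the objectives in their wells and everything else on the bench where it stands.

Things in the scene. Friction and masses are not known exactly. Their poses are not given: they have to be found in the camera images.
- case: grey open case, fixed to the bench (it cannot be shifted), 160 (its x) x 200 (its y) x 75 mm high, walls 6 mm. Origin: centre of its underside. z up, +x points from the flap's hinge side to the cover's hinge side, y along both hinges. A black insert fills it up to 45 mm; the yellow flap is hinged inside the -x wall, the blue cover on the +x rim. Its yaw varies
- flap (a joint): angle of the yellow flap, rad: 0 = folded flat inside the case, about 1.57 = upright; starts between 1.4 and 1.7, range 0 to 1.9. Light friction hinge (about 0.05 N m): stays where it is left, a push of about 1 N moves it
- flap_hinge (a point): middle of the flap's hinge axis, at x = -68, y = 0, z = 56 mm in the case's frame; the axis runs along the case's y
- flap_edge (a point): middle of the flap's free edge, 101 mm from its hinge axis. The flap is a yellow plate 170 mm wide (along the hinge) and 5 mm thick, centred on the hinge axis. Folded flat it reaches from the hinge towards the case's +x, its upper face 58.5 mm above the bench, 16 mm below the rim
- cover (a joint): angle of the blue cover, rad: 0 = fully shut on the rim, about 1.57 = upright; starts open between 1.62 and 1.85, range 0 to 1.95. Friction hinge (about 0.28 N m): stays where it is left at any angle, a push of about 2 to 5 N near the free edge moves it
- cover_hinge (a point): middle of the cover's hinge axis, at x = 80, y = 0, z = 75 mm in the case's frame; the axis runs along the case's y. The axis lies in the cover's inner face
- cover_edge (a point): middle of the cover's free edge, 164 mm from the hinge axis, half-way through the thickness. The cover is a blue plate 204 mm wide (along the hinge) and 8 mm thick. Shut, it reaches from the hinge towards the case's -x and its upper (outer) face is 83 mm above the bench. Open, its outer face looks towards the case's +x
- objective_a: bystander: steel microscope objective with a red band, 27 mm across, 39 mm tall, loose in a well of the insert, its top 50 mm above the bench. Origin: centre of its underside
- objective_b: bystander: the same with a green band, in another well
- oil: bystander: amber dropper bottle, 32 mm across, 70 mm tall, upright about 150 mm from the case's centre on its +y side. Origin: centre of its underside
- driver: bystander: red-handled screwdriver, 160 mm long, lying on the bench about 150 mm from the case's centre on its -y side. Origin: on the bench under its middle
- beaker: bystander: glass beaker, 66 mm across, 85 mm tall, empty. Origin: centre of its underside
- jar: bystander: white jar with a blue cap, 64 mm across, 85 mm tall. Origin: centre of its underside
- slidebox: bystander: green closed slide box, 90 x 75 x 32 mm. Origin: centre of its underside

How it is judged:
By the outcome, as a careful person would: the job done as asked, in the order asked, and still so for the second after the job is handed in, with the robot touching nothing.
It also fails if it takes over 51 s, if anything falls off the work surface, if the arm or the gripper's body presses on something with over 40 N, if the wrist force passes 120 N, or if a joint passes its speed limit or range.

## Robot

A 6-joint arm with a two-finger parallel gripper is mounted at the origin on the work surface. World frame = base frame: x ahead of the robot, y to its left, z up, the work surface at z = 0. Lengths are in mm, angles in rad, forces in N, time in s.
With the tool pointing down it reaches from about 400 to 925 mm from the base axis. Payload 3.4 kg.
Tool frame: the origin (TCP) lies midway between the tips of the shut fingers; the grasp point (between the pads) lies 19 mm behind it (robot.grip_point_offset is the distance from the TCP to the grasp point, in mm); z points along the fingers, y is the line along which they close (so a half turn about z gives the same grasp; the last joint's range is limited). The gripper opens to 85 mm and grips with 20 to 120 N. Pads are 22 mm wide; open, the fingers measure 114 mm over their backs; the gripper's body (76 mm by 85 mm) begins 54 mm behind the grasp point. The pads swing forward as they close: fully open they stand 13 mm farther back than shut.
Start: joints at [-1.367, 0.307, 1.506, -0, 1.328, -0.073], TCP at [157.111, -553.125, 231.305] pointing down, gripper open.
Joint ranges: [-3.12, 3.12], [-1.05, 2.28], [0.14, 2.33], [-1.42, 4.57], [0.1, 2.73], [-2.68, 2.68]. Speed limits (rad/s): [2.57, 2.57, 3.14, 3.14, 3.14, 3.14].

## Interface

Orientations are given as a unit quaternion [w, x, y, z].
In Python, from workcell import robot gives the robot as it stands. The module is installed in compiled form; this text tells all that it offers.
- The arm moves only by the tool arm_command, never from a script. Its argument "moves" is a list of rows, each a list of 5 numbers: the shift along the world's x, y, z in cm, then the turn about the world's z in rad, then the finger opening in cm, from 0 to 8.54. In form: [[tx, ty, tz, twist, jaw], ...]. A call has 1 to 20 rows; each row is the pose to reach, as a shift and turn from the pose commanded when the call began; what a row does not reach only later rows make up. A row lasts 1/10 s, in which the tool goes at most 50 mm and 8.59 degrees, less where a joint would pass 70% of its speed; a pose out of reach is approached as far as the arm can. A call with a gripper value outside its range is refused whole. The fingers move at their own pace and stop on an object; "squeeze" is the grip in N (left out, the last holds). Time passes only in rows, so rows that repeat a pose let the fingers close. It gives the time, the measured TCP pose, the force, the opening and the grip force at its end, in the units of the state.
- robot.read_state(): the state, without advancing time (a new reading comes with each control period).
- robot.camera(name): name is "side" or "top"; returns the picture (400x640x3 uint8, red, green, blue); there is no depth.
- robot.camera_params(name): a dict with "K" (3x3 intrinsics, pixels), "extrinsics" (4x4, takes a point from world to camera coordinates). Camera axes: x right, y down, z forward; pixel columns grow to the right and rows downward; lengths in mm; the calibration is good to about 2 mm. A picture is of the moment at which its call begins. camera_params takes no time and is no camera call.
- robot.hand_in(): hands the job in; it is judged then, once.
The state is a dict: "t": time; "q": joint angles; "qd": joint speeds; "joint_efforts": joint torques, N m; "tcp_pos": TCP position; "tcp_rot": TCP orientation; "force": force on the tool from outside, world axes, zero at the start; "moment": the same for the moment, N m; "grip_width": finger opening in mm; "grasp_force": force on a finger pad.
Only numpy, scipy, OpenCV 4.12 (cv2) and the standard library are available. Lean on these libraries where they do the work, as an engineer would, in place of code of your own. Each camera call takes 0.05 s, during which the arm holds its last target. There are 200 camera calls.

## Working session

There is one attempt and no reset: what is moved stays moved. The work goes in short steps, Python scripts to look and compute and a tool call to move; the robot and the scene stay as the last step left them, time stands still between calls to the robot, and variables do not carry over. Pictures are saved under pics/ and viewed, at most 10 in all, crops included, and the job is handed in when it is done.

Besides the shell and the picture viewer there is one more tool, called after "Request:" by a JSON object that holds its "fn" and its "kwargs", one argument or row to a line. arm_command: Moves the arm, as the interface text tells. Its arguments: {"type":"object","properties":{"moves":{"type":"array"},"squeeze":{"type":"number"}},"required":["moves"]}

```bash
mkdir -p pics; python3 - <<'E'
from workcell import robot
import cv2,numpy as np
for n in("top","side"):
    im=robot.camera(n); cv2.imwrite(f"pics/{n}0.png",im[:,:,::-1]); p=robot.camera_params(n); print(n,np.round(p["K"],1).tolist(),np.round(p["extrinsics"],3).tolist())
s=robot.read_state();print(s["t"],s["tcp_pos"],s["tcp_rot"])
E
```

```text
top [[462.8, 0.0, 321.7], [0.0, 462.8, 199.5], [0.0, 0.0, 1.0]] [[-0.116, -0.993, -0.005, 37.121], [-0.971, 0.114, -0.212, 554.327], [0.211, -0.02, -0.977, 1044.555], [0.0, 0.0, 0.0, 1.0]]
side [[408.1, 0.0, 326.5], [0.0, 408.1, 202.7], [0.0, 0.0, 1.0]] [[-0.977, -0.212, 0.011, 542.937], [-0.15, 0.651, -0.744, 142.562], [0.151, -0.728, -0.668, 1154.451], [0.0, 0.0, 0.0, 1.0]]
0.1 [ 156.99345441 -552.48281303  230.47118634] [-9.40087545e-04  9.90435716e-01  1.37971754e-01 -5.30571481e-05]
```

View pics/top0.png

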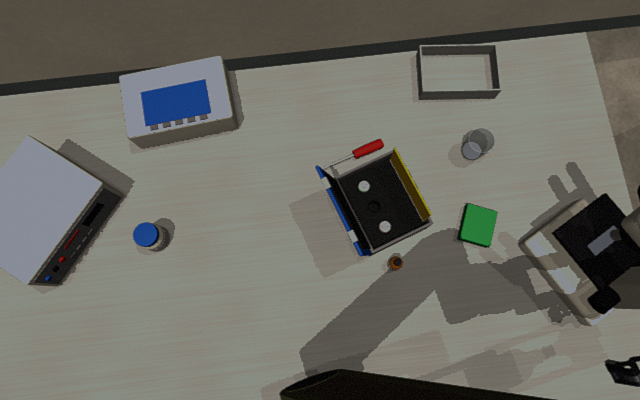

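View pics/side0.png

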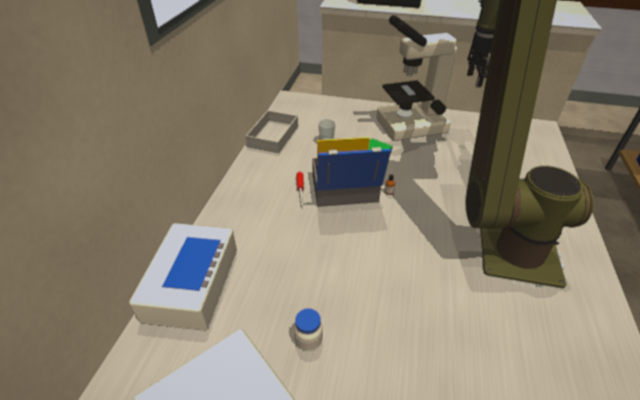

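The top view shows the case at about (380,205), the cover (blue) along its left side from (320,170) to (362,250), and the yellow flap on its right from (395,152) to (430,220). The oil is at (395,262) and the driver at (360,152). The side view shows the cover's outer face. Zooming in for corners.

```bash
python3 - <<'E'
import cv2
a=cv2.imread("pics/top0.png")[130:280,300:450]; cv2.imwrite("pics/tz.png",cv2.resize(a,(600,600),interpolation=cv2.INTER_CUBIC))
b=cv2.imread("pics/side0.png")[120:220,280:410]; cv2.imwrite("pics/sz.png",cv2.resize(b,(780,600),interpolation=cv2.INTER_CUBIC))
E
```

```text
(no output)
```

View pics/tz.png

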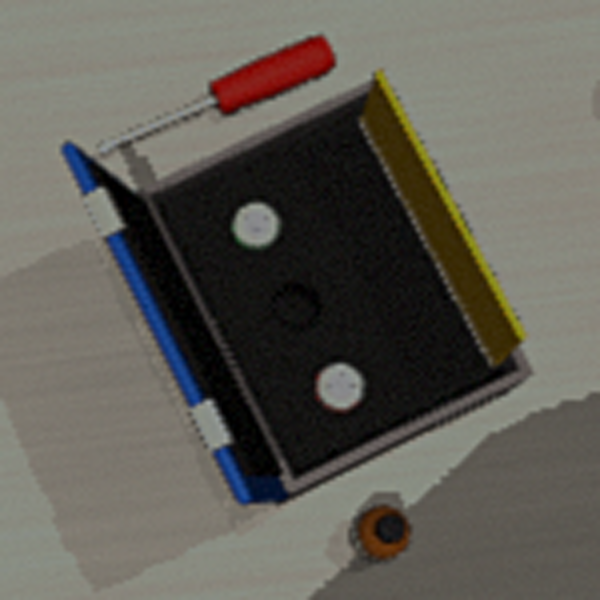

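View pics/sz.png

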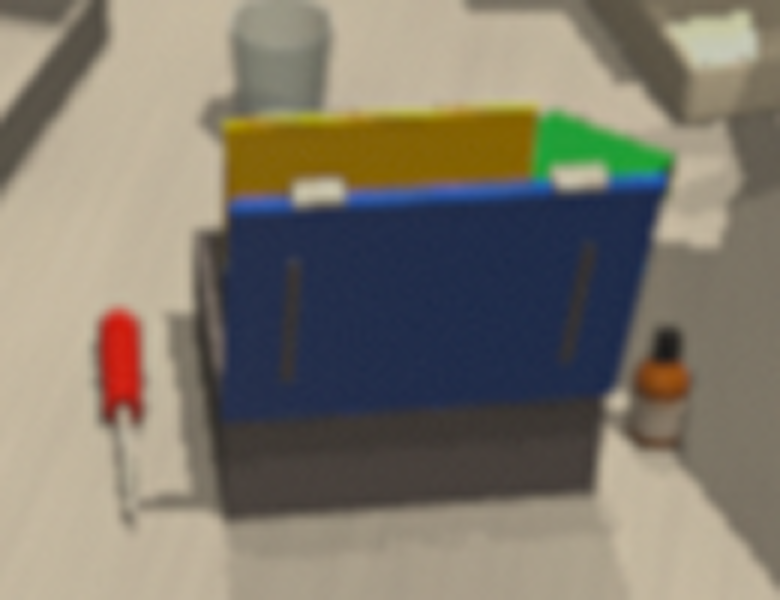

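The top crop shows the rim corners at about (533,373), (288,500) and (150,190) in crop pixels. The flap's free edge runs (380,72)–(523,340) and the cover's free edge (67,145)–(245,500). The side crop shows the flap edge at (225,120)–(538,108) and the cover edge at (232,205)–(668,180).

```bash
cat > h.py <<'E'
from workcell import robot
import numpy as np
P={n:robot.camera_params(n) for n in("top","side")}
def ray(n,u,v):
    K,E=P[n]["K"],np.array(P[n]["extrinsics"]); R,t=E[:3,:3],E[:3,3]
    return -R.T@t, R.T@np.linalg.solve(K,[u,v,1])
def plane(n,u,v,z):
    c,d=ray(n,u,v); return c+d*(z-c[2])/d[2]
def two(a,b):
    (c1,d1),(c2,d2)=ray("top",*a),ray("side",*b)
    s=np.linalg.lstsq(np.c_[d1,-d2],c2-c1,rcond=None)[0]; p,q=c1+d1*s[0],c2+d2*s[1]
    return (p+q)/2,np.linalg.norm(p-q)
T=lambda x,y:(300+x/4-.375,130+y/4-.375); S=lambda x,y:(280+x/6-.42,120+y/6-.42)
E
python3 - <<'E'
from h import *
np.set_printoptions(precision=1,suppress=True)
A,B,C=[plane("top",*T(*p),75) for p in((533,373),(288,500),(150,190))]
print(A,B,C,np.linalg.norm(A-B),np.linalg.norm(B-C),(A+C)/2)
print("ang",np.arctan2(*(B-A)[1::-1]),np.arctan2(*(B-C)[1::-1])+np.pi/2)
for a,b in(((380,72),(225,118)),((523,338),(538,107)),((67,145),(232,203)),((245,497),(668,180))): print(two(T(*a),S(*b)))
for p in((383,530),): print(plane("top",*T(*p),65))
E
```

```text
[ 466.2 -277.4   75. ] [ 409.9 -126.    75. ] [601.4 -70.   75. ] 161.5931809467292 199.49378583724757 [ 533.8 -173.7   75. ]
ang 1.9269819281704816 -1.2866481739788624
(array([ 631.5, -200. ,  158.6]), np.float64(0.3030434059955796))
(array([ 473.7, -254.9,  154.6]), np.float64(2.41566393122727))
(array([586.8, -21.5, 233.9]), np.float64(2.258109495034691))
(array([398.3, -87.5, 231.9]), np.float64(4.937105797369918))
[ 387.3 -179.    65. ]
```

Request:
{"fn": "arm_command", "kwargs": {
  "moves": [
    [2,2.5,0,0,0],
    [5,6,0,0,0],
    [8,10,0,0,0],
    [11,14,0,0,0],
    [14.5,17.5,0,0,0],
    [18,19.5,0,0.05,0],
    [22,21,0,0.05,0],
    [26,22.5,0,0.05,0],
    [30,24,0,0.05,0],
    [34,25.5,0,0.05,0],
    [38,27,0,0.05,0],
    [41,28,0,0.05,0],
    [41,28,-3,0.05,0],
    [41,28,-6,0.05,0],
    [41,28,-9,0.05,0],
    [41,28,-9.5,0.05,0],
    [41,28,-9.5,0.05,0]
  ]
}}

```text
t: 1.8
tcp_pos: [566.2, -272.6, 135.0]
tcp_rot: [-0.001, 0.987, 0.163, -0.001]
force: [0.4, 0.2, 0.2]
grip_width: 0.0
grasp_force: 0.0
```

```bash
python3 - <<'E'
from h import *
import cv2
a=robot.camera("top")[100:300,280:520];b=robot.camera("side")[60:260,240:440]
cv2.imwrite("pics/p1.png",np.hstack([cv2.resize(a,(432,360)),cv2.resize(b,(360,360))])[:,:,::-1])
E
```

```text
(no output)
```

View pics/p1.png

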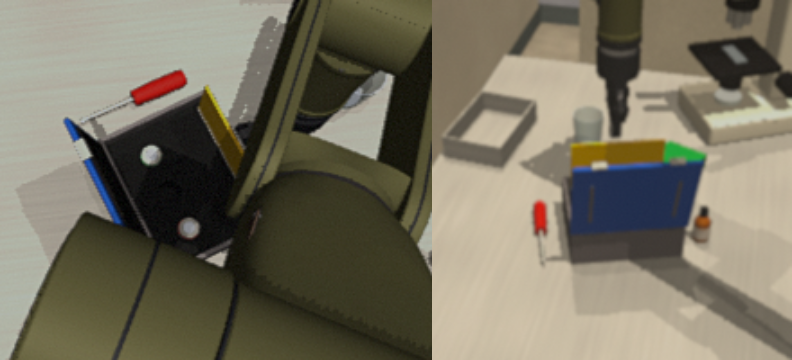

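The gripper stands behind the flap's middle, its tip at about (615,135) in the side half, and clears the beaker and slide box. Pushing the flap part of the way.

Request:
{"fn": "arm_command", "kwargs": {
  "moves": [
    [-0.5,1.4,0,0,0],
    [-1,2.8,0,0,0],
    [-1.2,3.5,-0.3,0,0],
    [-1.4,4.1,-0.6,0,0],
    [-1.6,4.7,-0.9,0,0],
    [-1.8,5.2,-1.2,0,0],
    [-2,6,-2.1,0,0],
    [-2.3,6.6,-3.1,0,0],
    [-2.4,7.1,-4.1,0,0],
    [-2.6,7.6,-5.1,0,0],
    [-2.6,7.6,-5.1,0,0]
  ]
}}

```text
t: 3.0
tcp_pos: [539.2, -195.7, 83.1]
tcp_rot: [-0.001, 0.987, 0.163, -0.002]
force: [-0.9, -0.9, 0.4]
grip_width: 0.0
grasp_force: 0.0
```

```bash
python3 - <<'E'
from h import *
import cv2
b=robot.camera("side")[0:270,240:600]
cv2.imwrite("pics/p2.png",cv2.resize(b,(720,540))[:,:,::-1]); print(robot.read_state()["q"])
E
```

```text
[-4.22266955e-01  4.54394951e-01  1.69075351e+00 -3.19797271e-05
  9.99564027e-01  8.21330253e-01]
```

View pics/p2.png

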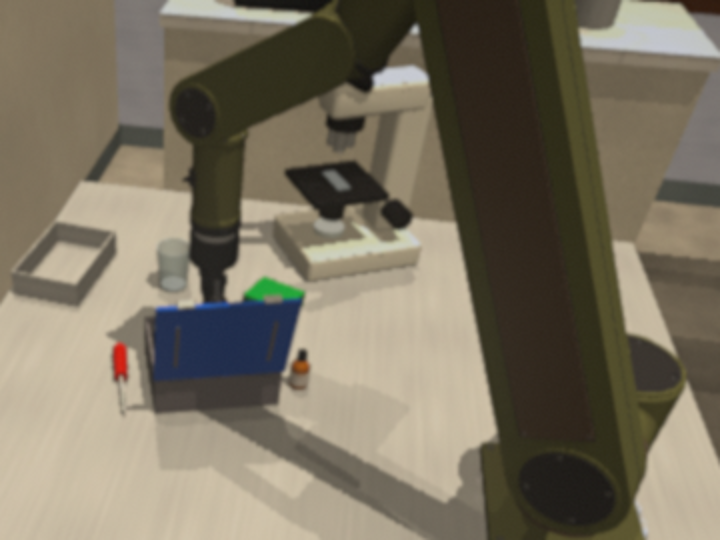

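The side view shows the flap has gone down out of sight behind the cover. The forearm is well above the cover (wrist at about (195,105)). Continuing down.

Request:
{"fn": "arm_command", "kwargs": {
  "moves": [
    [-0.1,0.4,-0.7,0,0],
    [-0.2,0.8,-1.4,0,0],
    [-0.3,1,-2,0,0],
    [-0.3,1,-2.3,0,0],
    [-0.3,1,-2.5,0,0],
    [-0.3,1,-2.6,0,0],
    [-0.3,1,-2.6,0,0]
  ]
}}

```text
t: 3.75
tcp_pos: [538.1, -187.2, 59.2]
tcp_rot: [-0.0, 0.987, 0.163, -0.0]
force: [-0.6, 0.6, 0.5]
grip_width: -0.1
grasp_force: 0.0
```

Request:
{"fn": "arm_command", "kwargs": {
  "moves": [
    [0,0,-0.1,0,0],
    [0,0,-0.2,0,0],
    [0,0,-0.2,0,0]
  ]
}}

```text
t: 4.05
tcp_pos: [538.4, -187.3, 58.5]
tcp_rot: [0.0, 0.987, 0.163, 0.0]
force: [-1.9, 0.8, 8.0]
grip_width: 0.3
grasp_force: 3.7
```

Request:
{"fn": "arm_command", "kwargs": {
  "moves": [
    [0,0,1,0,0],
    [0,0,4,0,0],
    [0,0,8,0,0],
    [0,0,12,0,0],
    [0,0,16,0,0],
    [0,0,20,0,0],
    [0,0,22,0,0],
    [-1,3,22,0,0],
    [-2,6,22,0,0],
    [-3,9,22,0,0],
    [-4,12,22,0,0],
    [-5,15,22,0,0],
    [-6.5,19,22,0,0],
    [-6.5,19,22,0,0]
  ]
}}

```text
t: 5.45
tcp_pos: [470.5, 6.7, 277.8]
tcp_rot: [-0.001, 0.986, 0.165, -0.0]
force: [1.2, 0.8, -0.8]
grip_width: 0.3
grasp_force: 0.0
```

```bash
python3 - <<'E'
from h import *
import cv2
a=robot.camera("top")[100:300,280:480];b=robot.camera("side")[60:260,260:460]
cv2.imwrite("pics/p3.png",np.hstack([cv2.resize(a,(400,400)),cv2.resize(b,(400,400))])[:,:,::-1])
E
```

```text
(no output)
```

View pics/p3.png

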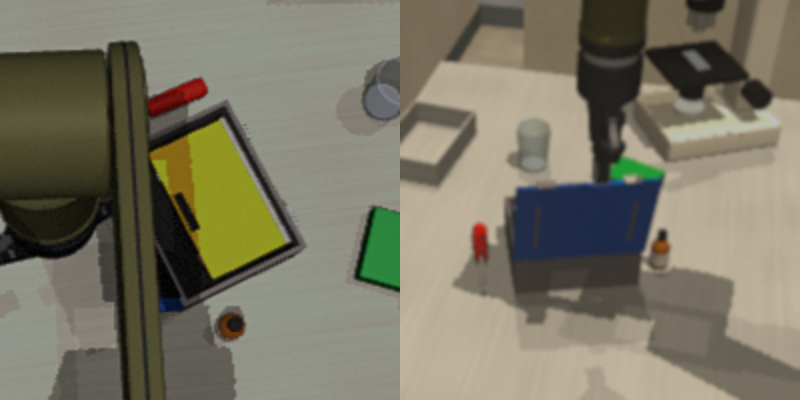

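Flap lies flat (yellow quad at about (150–285, 120–280) in the left half) and the gripper is beyond the cover's outer side. Lower and push the cover.

Request:
{"fn": "arm_command", "kwargs": {
  "moves": [
    [0,0,-3,0,0],
    [0,0,-6,0,0],
    [0,0,-7.8,0,0],
    [0.6,-1.7,-7.8,0,0],
    [1.2,-3.4,-7.8,0,0],
    [1.6,-4.6,-7.8,0,0],
    [2,-5.7,-7.9,0,0],
    [2.3,-6.8,-7.9,0,0],
    [2.7,-7.9,-8,0,0],
    [2.9,-8.7,-8.1,0,0],
    [3.2,-9.4,-8.2,0,0],
    [3.5,-10.2,-8.3,0,0],
    [3.7,-10.9,-8.4,0,0],
    [4,-11.6,-8.6,0,0],
    [4.2,-12.3,-8.8,0,0],
    [4.5,-13.1,-9,0,0],
    [4.7,-13.8,-9.3,0,0]
  ]
}}

```text
t: 7.25
tcp_pos: [520.0, -135.5, 183.6]
tcp_rot: [-0.0, 0.987, 0.163, -0.0]
force: [0.3, 1.3, 0.1]
grip_width: 0.0
grasp_force: 0.8
```

Request:
{"fn": "arm_command", "kwargs": {
  "moves": [
    [0.3,-0.8,-0.6,0,0],
    [0.6,-1.7,-1.2,0,0],
    [0.9,-2.5,-1.8,0,0],
    [1.1,-3.2,-2.6,0,0],
    [1.3,-3.9,-3.4,0,0],
    [1.5,-4.5,-4.2,0,0],
    [1.7,-5,-5.2,0,0],
    [1.9,-5.4,-6.1,0,0],
    [2,-5.8,-7.1,0,0],
    [2,-6,-7.8,0,0],
    [2.1,-6.2,-8.5,0,0],
    [2.1,-6.3,-9,0,0],
    [2.2,-6.4,-9.5,0,0],
    [2.2,-6.4,-9.8,0,0],
    [2.2,-6.4,-9.9,0,0]
  ]
}}

```text
t: 8.75
tcp_pos: [542.0, -199.1, 85.0]
tcp_rot: [0.0, 0.987, 0.163, -0.0]
force: [-0.5, -0.6, 0.8]
grip_width: 0.3
grasp_force: 0.4
```

Request:
{"fn": "arm_command", "kwargs": {
  "moves": [
    [0,0,-0.1,0,0],
    [0,0,-0.2,0,0],
    [0,0,-0.3,0,0],
    [0,0,-0.3,0,0]
  ]
}}

```text
t: 9.15
tcp_pos: [542.2, -199.2, 83.0]
tcp_rot: [0.0, 0.987, 0.163, 0.0]
force: [-1.0, 0.8, 4.3]
grip_width: 0.5
grasp_force: 2.2
```

Request:
{"fn": "arm_command", "kwargs": {
  "moves": [
    [0,0,-0.1,0,0],
    [0,0,-0.15,0,0],
    [0,0,-0.15,0,0]
  ]
}}

```text
t: 9.45
tcp_pos: [542.3, -199.2, 82.9]
tcp_rot: [0.0, 0.987, 0.163, 0.001]
force: [-4.0, 1.0, 13.9]
grip_width: -0.1
grasp_force: 7.0
```

Bottomed out hard at 82.9 mm. Retreat straight up, then clear to one side.

Request:
{"fn": "arm_command", "kwargs": {
  "moves": [
    [0,0,0.5,0,0],
    [0,0,2,0,0],
    [0,0,5,0,0],
    [0,0,9,0,0],
    [0,0,13,0,0],
    [0,0,17,0,0],
    [1,-3,18,0,0],
    [0,-7,18,0,0],
    [-2,-11,18,0,0],
    [-5,-15,18,0,0],
    [-8,-18,18,0,0],
    [-12,-20,18,0,0],
    [-12,-20,18,0,0]
  ]
}}

```text
t: 10.75
tcp_pos: [417.5, -401.6, 260.5]
tcp_rot: [-0.0, 0.987, 0.16, -0.002]
force: [0.5, 0.7, -0.3]
grip_width: -0.1
grasp_force: 0.0
```

```bash
python3 - <<'E'
from h import *
import cv2
a=robot.camera("top")[100:300,280:520];b=robot.camera("side")[60:260,240:440]
cv2.imwrite("pics/p4.png",np.hstack([cv2.resize(a,(432,360)),cv2.resize(b,(360,360))])[:,:,::-1])
E
```

```text
(no output)
```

View pics/p4.png

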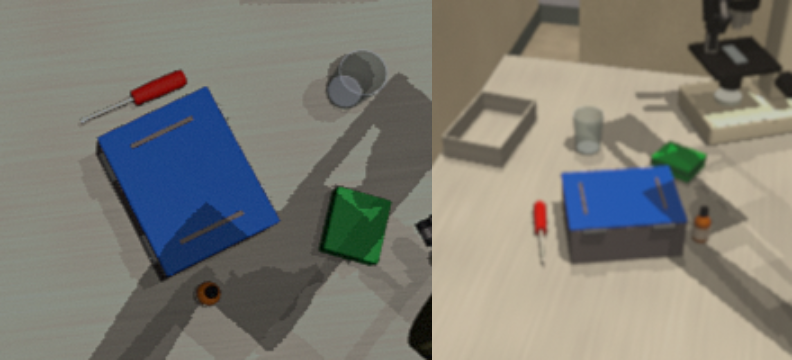

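The blue cover lies fully shut on the case, with its corners at about (100,148), (208,88), (278,222) and (163,275). The driver, oil, beaker and slide box are where they were, and the gripper is clear.

```bash
python3 -c "
from workcell import robot
print(robot.hand_in())"
```

```text
the job is handed in; nothing more can be done
None
```

I pushed the yellow flap down flat first, then the blue cover fully shut, and handed the job in at about 11 s of the 51 s allowed. The last pictures show the cover lying shut and the things around the case where they stood.

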